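Ready the sample cup and the sweets scoop

TASK

Set the small blue sample cup down upright in the middle of the wooden pedestal, without dropping it, and let it go. Then draw the green-handled scoop out of its slanted holder, turn it level with its open side up, and finish while holding it still like that, with its bowl centred a few centimetres above the cup and only your gripper carrying it. Leave everything else alone.

Things in the scene. Friction and masses are not known exactly. Their poses are not given: they have to be found in the camera images.
- cup: Small open blue ceramic sample cup, 54 mm across at the rim, somewhat narrower at the foot, 55 mm tall, wall 4 mm, about 90 g. Loose, standing upright on the table. Origin: centre of its underside; z up.
- pedestal: Small round dark-wood display pedestal, fixed to the table: a flat top disc 72 mm across and 10 mm thick, 80 mm above the table, on a narrow stem with a foot 84 mm across. Origin: centre of its underside.
- pedestal_top (a point): Centre of the pedestal's flat top, 80 mm above the table; z up.
- holder: Fixed wooden scoop holder: a square tube slanting 45 deg on a dark 130 x 90 x 10 mm base plate, its open mouth facing up and towards the holder's +x. Inside 60 mm wide, 46 mm high, 85 mm deep along the slope, walls 5 mm; top edge 115 mm above the table. Origin: on the table under the plate; z up, x the level direction in which the handle rises, roughly away from the robot.
- holder_mouth (a point): Centre of the holder's open mouth, 94 mm above the table. The scoop is drawn out past it along the 45 deg slope; its bowl is free after 85 mm.
- scoop: Loose steel scoop, 200 mm, about 120 g. Bowl down in the holder, handle slanting up out of it at 45 deg. Origin: middle of the green handle, 50 mm outside the mouth. x along the handle away from the bowl, z out of the bowl's open side (up when level). Handle x -65 to 65 mm, 20 wide (y), 12 thick (z). Bowl x -135 to -65, 50 wide, z -30 to +6, front end open. Mass centre near x -62, z -10.
- scoop_bowl (a point): Centre of the underside of the scoop's bowl: (-100, 0, -30) mm in the scoop's frame.
- honey_jar: Bystander, to be left alone: closed amber honey jar with brass lid, 54 mm across, 70 mm tall. Origin: centre of its underside.
- jam_jar: Bystander, to be left alone: closed dark red jam jar with white lid, 54 mm across, 70 mm tall. Origin: centre of its underside.
- white_cup: Bystander, to be left alone: white cup, same shape as the blue one (54 mm across, 55 mm tall); not the one wanted. Origin: centre of its underside.
- carrot_pack: Bystander, to be left alone: flat orange pack with a white band, 60 x 110 x 35 mm. Origin: centre of its underside.
- sweet_bowl: Bystander, to be left alone: mint green bowl, 110 mm across, 45 mm tall. Origin: centre of its underside.
- tea_tin: Bystander, to be left alone: pink round tin with a pale lid, 70 mm across, 90 mm tall. Origin: centre of its underside.
- gift_box: Bystander, to be left alone: square white gift box with pink lid, 84 x 84 x 54 mm. Origin: centre of its underside.
Mind the look-alikes: they are no part of the job. What is shaped like the pedestal but purple or turquoise is not meant.

How it is judged:
On the way, in this order (a step that is already met when the one before it is completed fails the run):
1. the cup is set on the pedestal while still held, the scoop still in its holder (horizontal distance between cup and pedestal_top below 0.016 m and z of cup in the frame of pedestal_top between -0.005 and 0.006 m and contact force between the fingers and cup above 0.3 N and distance of scoop from where it was at the start of the episode below 0.03 m).
2. the cup is let go and stands on the pedestal, the scoop still in its holder (horizontal distance between cup and pedestal_top below 0.016 m and z of cup in the frame of pedestal_top between -0.005 and 0.006 m and angle between cup's own z axis and vertical below 0.12 rad and contact force between the fingers and cup below 0.1 N and linear speed of cup below 0.03 m/s and distance of scoop from where it was at the start of the episode below 0.03 m), for 0.2 s.
3. the scoop, gripped, is drawn clear of the holder (contact force between the fingers and scoop above 0.5 N and contact force between scoop and holder below 0.3 N and distance of scoop from where it was at the start of the episode above 0.075 m), for 0.1 s.
At the end, for the whole second after the job is handed in: Cup free, at rest and upright (7 deg) on the pedestal, within 16 mm of its centre. Scoop gripped, at rest, touching no cup, pedestal or holder; open side up within 11 deg; bowl underside centre within 22 mm of the cup sideways, 3 to 110 mm above its rim; held so at the end (horizontal distance between cup and pedestal_top below 0.016 m and z of cup in the frame of pedestal_top between -0.005 and 0.006 m and angle between cup's own z axis and vertical below 0.12 rad and contact force between each of the arm, the fingers, scoop and cup below 0.3 N and linear speed of each of cup, scoop below 0.03 m/s and angle between scoop's own z axis and vertical below 0.2 rad and horizontal distance between scoop_bowl and cup below 0.022 m and z of scoop_bowl in the frame of pedestal_top between 0.058 and 0.165 m and contact force between the fingers and scoop above 0.5 N and contact force between scoop and pedestal below 0.3 N and contact force between scoop and holder below 0.3 N and angular speed of scoop below 0.2 rad/s); the arm keeps its last pose, push and grip.
It fails at once if a bystander (jar, white cup, pack, bowl, tin or gift box) is shifted more than 40 mm or tipped over (distance of any of honey_jar, jam_jar, white_cup, carrot_pack, sweet_bowl, tea_tin, gift_box from where it was at the start of the episode above 0.04 m or angle between any of honey_jar, jam_jar, white_cup, carrot_pack, sweet_bowl, tea_tin, gift_box's own z axis and vertical above 0.6 rad).
It also fails if it takes over 59 s, if anything falls off the work surface, if the arm or the gripper's body presses on something with over 40 N, if the wrist force passes 120 N, or if a joint passes its speed limit or range.

ROBOT

A 7-joint arm with a two-finger parallel gripper is mounted at the origin on the work surface. World frame = base frame: x ahead of the robot, y to its left, z up, the work surface at z = 0. Lengths are in m, angles in rad, forces in N, time in s.
With the tool pointing down it reaches from about 0.425 to 0.875 m from the base axis. Payload 4.7 kg.
Tool frame: the origin (TCP) lies midway between the tips of the shut fingers; the grasp point (between the pads) lies 19 mm behind it; z points along the fingers, y is the line along which they close (so a half turn about z gives the same grasp; the last joint's range is limited). The gripper opens to 87 mm and grips with 3 to 60 N. Pads are 19 mm wide; open, the fingers measure 117 mm over their backs; the gripper's body (75 mm by 190 mm) begins 51 mm behind the grasp point.
Start: joints at [1.28, 0.321, -0.07, 1.45, 0.023, 1.371, -0.057], TCP at [0.195, -0.62, 0.223] pointing down, gripper open.
Joint ranges: [-2.86, 2.86], [-0.3, 2.09], [-1.38, 1.24], [0.06, 2.45], [-1.56, 4.7], [0.09, 2.05], [-2.69, 2.69]. Speed limits (rad/s): [2.57, 2.57, 3.14, 3.14, 3.14, 3.14, 3.14].

INTERFACE

Orientations are given as a rotation vector (axis times angle).
In Python, from bench import ctrl gives the robot as it stands. The module is installed in compiled form; this text tells all that it offers.
- The arm moves only by the shell command python3 -m handwheel 'ROWS' [FORCE]. ROWS is JSON, a list of rows, each a list of 7 numbers: the finger opening in m, from 0 to 0.087, then the shift along the tool's x, y, z in m, then the turn, a rotation vector about the tool's x, y, z in degrees. A call has 1 to 12 rows; each row shifts and turns the commanded pose from where the row before left it, along the tool's axes as they then stand; what a row does not reach is not made up. A row lasts 1/8 s, in which the tool goes at most 62.5 mm and 10.7 degrees, less where a joint would pass 70% of its speed; a pose out of reach is approached as far as the arm can. A call is refused whole if a number of a shift passes 0.0625 or a number of a turn 10.7, either way. A call with a gripper value outside its range is refused whole. The fingers move at their own pace and stop on an object; FORCE is the grip in N (left out, the last holds). Time passes only in rows, so rows that do not move let the fingers close. It gives the time, the measured TCP pose, the force, the opening and the grip force at its end, in the units of the state.
- ctrl.get_state(): the state, without advancing time (a new reading comes with each control period).
- ctrl.get_image(name): name is "side" or "top" or "wrist"; returns (picture, depth): 480x640x3 uint8, blue, green, red; 480x640 float32, m along the optical axis (not along the pixel's ray), 0 where there is no reading.
- ctrl.camera_info(name): a dict with "intrinsics" (3x3 intrinsics, pixels), "R" (3x3) and "t" (3): a world point X has camera coordinates R X + t. Camera axes: x right, y down, z forward; pixel columns grow to the right and rows downward; lengths in m; the calibration is good to about 2 mm. The wrist camera is an equidistant fisheye: a pixel r from the principal point sees the ray r / f radians off the axis. A picture is of the moment at which its call begins: read the wrist's pose just before it. camera_info takes no time and is no camera call; for the wrist camera it gives the pose at the moment of the call.
- ctrl.close_job(): hands the job in; it is judged then, once.
The state is a dict: "time": time; "joint_positions": joint angles; "qd": joint speeds; "joint_torque": joint torques, N m; "position": TCP position; "tool_rot": TCP orientation; "ft_force": force on the tool from outside, world axes, zero at the start; "torque": the same for the moment, N m; "grip_width": opening from 0.0 (shut) to 1.0 (fully open); "grip_force": force on a finger pad.
Only numpy, scipy, OpenCV 4.12 (cv2) and the standard library are available. Lean on these libraries where they do the work, as an engineer would, in place of code of your own. Each camera call takes 0.05 s, during which the arm holds its last target. There are 200 camera calls.

## Working session

There is one attempt and no reset: what is moved stays moved. The work goes in short steps, Python scripts to look and compute and a shell command to move; the robot and the scene stay as the last step left them, time stands still between calls to the robot, and variables do not carry over. Pictures are saved under pics/ and viewed, at most 10 in all, crops included, and the job is handed in when it is done.

```bash
mkdir -p pics; python3 - <<'E'
from bench import ctrl
import cv2,numpy as np
print({k:np.round(v,3).tolist() for k,v in ctrl.get_state().items()})
for n in("top","side"):
    p,d=ctrl.get_image(n); cv2.imwrite(f"pics/{n}0.png",p); np.savez(f"{n}0.npz",p=p,d=d,**ctrl.camera_info(n))
    print(n,{k:np.round(v,3).tolist() for k,v in ctrl.camera_info(n).items()},(d>0).mean())
E
```

```text
{'time': 0.0, 'joint_positions': [1.28, 0.322, -0.07, 1.452, 0.023, 1.371, -0.057], 'qd': [0.001, -0.001, -0.003, 0.0, 0.001, -0.001, 0.0], 'joint_torque': [-0.0, -49.129, -0.405, -31.254, -0.064, 0.044, 0.0], 'position': [0.195, -0.62, 0.221], 'tool_rot': [-3.103, -0.477, 0.001], 'ft_force': [0.242, -0.481, -0.54], 'torque': [-0.031, -0.0, 0.028], 'grip_force': 0.0, 'grip_width': 1.001}
top {'intrinsics': [[496.664, 0.0, 318.16], [0.0, 496.664, 244.568], [0.0, 0.0, 1.0]], 'R': [[-0.023, -1.0, 0.009], [-0.997, 0.022, -0.068], [0.068, -0.01, -0.998]], 't': [-0.007, 0.559, 1.316]} 0.995791015625
side {'intrinsics': [[434.814, 0.0, 318.759], [0.0, 434.814, 239.501], [0.0, 0.0, 1.0]], 'R': [[0.999, -0.044, 0.014], [-0.014, -0.581, -0.814], [0.044, 0.813, -0.581]], 't': [-0.541, 0.086, 1.156]} 0.9959798177083333
```

View pics/top0.png

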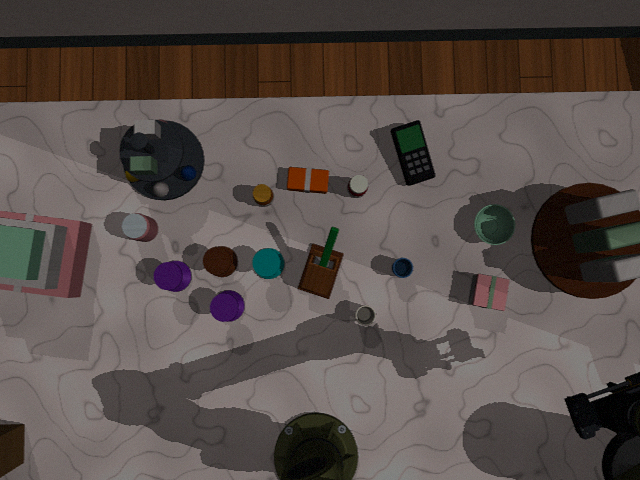

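View pics/side0.png

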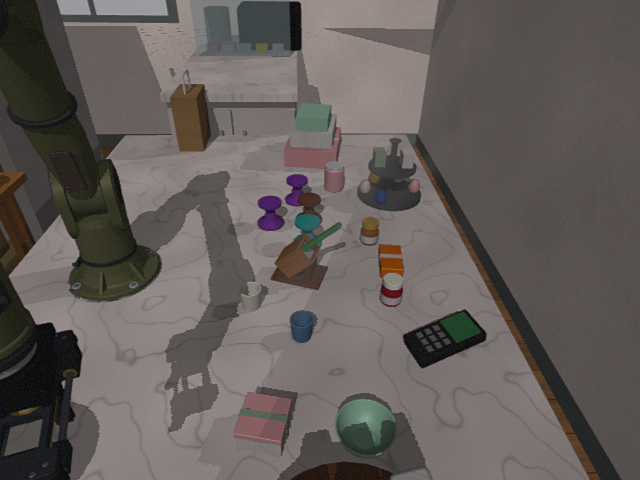

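The top view shows the blue cup at (401,267), the brown pedestal at (220,261), the holder at (321,270) with the green handle rising to (333,230), the turquoise decoy at (268,263) and the white cup at (365,315). The side view agrees.

```bash
cat >h.py <<'E'
import cv2,numpy as np
from scipy.spatial.transform import Rotation as Ro
def cloud(z):
    K,R,t,d=z['intrinsics'],z['R'],z['t'],z['d']
    v,u=np.indices(d.shape); c=np.stack([(u-K[0,2])/K[0,0]*d,(v-K[1,2])/K[1,1]*d,d],-1)
    return (c-t)@R      # R^T(c-t)
def hsv(z): return cv2.cvtColor(z['p'],cv2.COLOR_BGR2HSV)
def blob(m,u,v):
    n,l,s,c=cv2.connectedComponentsWithStats(m.astype(np.uint8)); 
    w=l[v-4:v+5,u-4:u+5].ravel(); w=w[w>0]
    return l==np.bincount(w).argmax()
def circ(P):   # circle fit via minimum enclosing circle
    (x,y),r=cv2.minEnclosingCircle(P[:,:2].astype(np.float32)); return np.round([x,y,r],4)
def rp(): 
    from bench import ctrl
    s=ctrl.get_state(); return s['position'],Ro.from_rotvec(s['tool_rot'])
E
python3 - <<'E'
from h import *
for n in("top","side"):
    z=np.load(n+"0.npz"); C=cloud(z); H=hsv(z); h,s,v=H[...,0],H[...,1],H[...,2]
    pts=dict(top=dict(cup=(401,267),ped=(220,261),handle=(331,240),turq=(268,263)),side=dict(cup=(301,328),ped=(309,203),handle=(322,236)))[n]
    for k,(a,b) in pts.items():
        m={'cup':(h>95)&(h<125)&(s>100),'ped':(h<15)&(s>110)&(v<140),'handle':(h>50)&(h<80)&(s>120),'turq':(h>80)&(h<100)&(s>120)}[k]
        B=blob(m,a,b); P=C[B]
        print(n,k,B.sum(),H[b,a],'zrange',np.round(np.percentile(P[:,2],[2,50,98]),3))
        if k!='handle':
            hi=P[P[:,2]>np.percentile(P[:,2],98)-.008]; print('  top circ',circ(hi),len(hi),'mean',hi.mean(0).round(4))
        else:
            c=P.mean(0); U,S,V=np.linalg.svd(P-c); q=(P-c)@V[0]
            print('  c',c.round(4),'dir',V[0].round(3),'ends',(c+V[0]*q.min()).round(4),(c+V[0]*q.max()).round(4))
z=np.load("top0.npz");C=cloud(z)
for k,(u,v) in dict(white=(365,315),honey=(262,194),carrot=(308,180),jam=(358,185),gift=(490,291),table=(420,220),holderplate=(300,285)).items(): print(k,C[v,u].round(3))
def crop(n,x,y,w,hh,f): 
    p=np.load(n+"0.npz")['p'][y:y+hh,x:x+w]; return cv2.resize(p,None,fx=f,fy=f,interpolation=cv2.INTER_CUBIC)
a=crop("top",285,215,100,100,4); b=crop("side",255,195,110,110,400/110)
cv2.imwrite("pics/crop1.png",np.hstack([a,cv2.resize(b,(400,400))]))
E
```

```text
top cup 308 [104 184  36] zrange [-0.002  0.021  0.058]
  top circ [ 0.4795 -0.1349  0.1299] 77 mean [ 0.4895 -0.2326  0.0708]
top ped 806 [  8 195  47] zrange [0.005 0.078 0.084]
  top circ [0.5201 0.2415 0.036 ] 534 mean [0.5195 0.2411 0.0796]
top handle 299 [ 67 201  47] zrange [0.097 0.144 0.183]
  c [ 0.544  -0.043   0.1475] dir [-0.073  0.018 -0.997] ends [ 0.631  -0.0643  1.3384] [ 0.5398 -0.042   0.0901]
top turq 760 [ 90 255  82] zrange [0.005 0.078 0.084]
  top circ [0.4958 0.0709 0.0818] 561 mean [0.5117 0.115  0.0818]
side cup 366 [105 106  87] zrange [0.006 0.034 0.056]
  top circ [ 0.4909 -0.2389  0.0272] 101 mean [ 0.4988 -0.2442  0.0528]
side ped 186 [ 10 119  71] zrange [0.073 0.08  0.083]
  top circ [ 0.5082 -0.3195  0.5943] 177 mean [0.516  0.2253 0.0876]Traceback (most recent call last):
  File "<stdin>", line 7, in <module>
  File "h.py", line 11, in blob
    return l==np.bincount(w).argmax()
              ~~~~~~~~~~~~~~~~~~~~~^^
ValueError: attempt to get argmax of an empty sequence
```

```bash
python3 - <<'E'
from h import *
def ray(z,u,v,h):
    K,R,t=z['intrinsics'],z['R'],z['t']; o=-R.T@t; d=R.T@np.array([(u-K[0,2])/K[0,0],(v-K[1,2])/K[1,1],1]); return o+d*(h-o[2])/d[2]
for n in("top","side"):
    z=np.load(n+"0.npz"); C=cloud(z); H=hsv(z); h,s,v=H[...,0].astype(int),H[...,1],H[...,2]
    if n=="top":
        B=blob((h>95)&(h<125)&(s>100),401,267); P=C[B]; P=P[(P[:,2]>.048)&(P[:,2]<.06)]; P=P[np.hypot(*(P[:,:2]-np.median(P[:,:2],0)).T)<.05]; print('cup',len(P),circ(P))
        ct=max(cv2.findContours(B.astype(np.uint8),0,1)[0],key=len); print('ellipse cup',cv2.fitEllipse(ct), ray(z,*cv2.fitEllipse(ct)[0],.04))
        for k,(a,b,m) in dict(ped=(220,261,(h<15)&(s>110)&(v<140)),).items():
            B=blob(m,a,b); ct=max(cv2.findContours(B.astype(np.uint8),0,1)[0],key=len); e=cv2.fitEllipse(ct); print(k,e,ray(z,*e[0],.08))
    g=(h>50)&(h<85)&(s>90)
    g=blob(g,*((331,240) if n=="top" else (330,232)))
    P=C[g]; P=P[(P[:,2]>.09)&(P[:,2]<.2)&(abs(P[:,1]+.045)<.06)]
    c=P.mean(0);V=np.linalg.svd(P-c)[2]; q=(P-c)@V[0]
    print(n,'handle',len(P),c.round(4),V.round(3).tolist(),(c+V[0]*q.min()).round(4),(c+V[0]*q.max()).round(4))
z=np.load("top0.npz");C=cloud(z)
for k,(u,v) in dict(white=(365,315),honey=(262,194),carrot=(308,180),jam=(358,185),gift=(490,291),table=(420,220)).items(): print(k,C[v,u].round(3))
H=hsv(z);m=(H[...,0]<20)&(H[...,1]>90)&(H[...,2]<160); B=blob(m,312,285);P=C[B];P=P[(P[:,2]<.02)&(P[:,2]>0)]
r=cv2.minAreaRect(P[:,:2].astype(np.float32)); print('plate',r)
def crop(n,x,y,w,hh): 
    p=np.load(n+"0.npz")['p'][y:y+hh,x:x+w]; return cv2.resize(p,(400,400),interpolation=cv2.INTER_CUBIC)
cv2.imwrite("pics/crop1.png",np.clip(np.hstack([crop("top",285,215,100,100),crop("side",255,195,110,110)])*1.6,0,255))
E
```

```text
cup 84 [ 0.4912 -0.2387  0.0264]
ellipse cup ((402.0003662109375, 267.42437744140625), (19.000362396240234, 19.81413459777832), 91.67793273925781) [ 0.49132595 -0.23959123  0.04      ]
ped ((219.75909423828125, 261.0306396484375), (29.712108612060547, 33.381797790527344), 97.8770523071289) [0.51748897 0.2333062  0.08      ]
top handle 310 [ 0.544  -0.0435  0.1432] [[-0.671, 0.231, -0.704], [0.352, 0.936, -0.028], [-0.652, 0.266, 0.71]] [ 0.5846 -0.0574  0.1857] [ 0.4979 -0.0276  0.0948]
side handle 96 [ 0.5267 -0.0469  0.1239] [[-0.665, 0.231, -0.71], [-0.689, 0.176, 0.703], [0.287, 0.957, 0.042]] [ 0.5645 -0.06    0.1642] [ 0.4977 -0.0368  0.093 ]
white [ 0.366 -0.142  0.002]
honey [0.69  0.124 0.067]
carrot [0.731 0.004 0.034]
jam [ 0.708 -0.127  0.07 ]
gift [ 0.424 -0.465  0.052]
table [ 0.621 -0.301 -0.002]
plate ((0.4881172180175781, -0.02385256439447403), (0.08821646869182587, 0.12809288501739502), 70.25609588623047)[ WARN:0@0.621] global loadsave.cpp:1063 imwrite_ Unsupported depth image for selected encoder is fallbacked to CV_8U.
```

View pics/crop1.png

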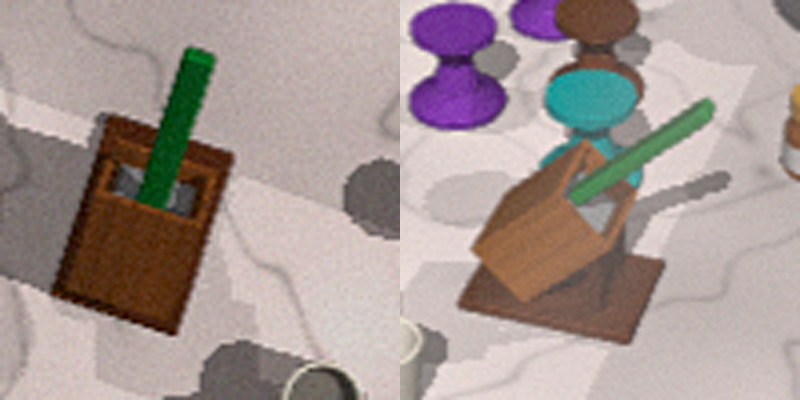

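The crop shows the scoop's handle leaving the mouth above its middle, at about (195,50)-(150,200) in the left half. Together with the handle height, this puts the bowl's open side up and towards the robot. Next is a row calculator.

```bash
cat >>h.py <<'E'
def down(yaw): # tool x at yaw deg, z down
    return Ro.from_euler('z',yaw,degrees=True)*Ro.from_euler('x',180,degrees=True)
def slant(yaw,tilt): # tool y = scoop y, tool z = -scoop z, handle at yaw rising by tilt
    S=Ro.from_euler('ZY',[yaw,-tilt],degrees=True); return S*Ro.from_euler('y',180,degrees=True)
def plan(p1,R1,o,p0=None,R0=None):
    if p0 is None: p0,R0=rp()
    w=(R0.inv()*R1).as_rotvec(); p0,p1=np.array(p0),np.array(p1)
    n=int(np.ceil(max(np.linalg.norm(p1-p0)/.058,np.degrees(abs(w)).max()/10.3,1)))
    print(n,'rows, dist',(p1-p0).round(4),'turn',np.degrees(w).round(1)); R=R0;out=[]
    for i in range(n):
        out.append([o]+[round(float(x),3) for x in R.inv().apply((p1-p0)/n)]+[round(float(x),1) for x in np.degrees(w/n)]); R=R*Ro.from_rotvec(w/n)
    print(str(out).replace(' ',''))
E
python3 -c "
from h import *
plan([.491,-.239,.13],down(64),.087)
plan([.491,-.239,.018],down(64),.087,[.491,-.239,.13],down(64))"
```

```text
9 rows, dist [ 0.2961  0.3806 -0.0916] turn [ -0.1  -0.  -46.5]
[[0.087,0.044,-0.03,0.01,-0.0,-0.0,-5.2],[0.087,0.047,-0.026,0.01,-0.0,-0.0,-5.2],[0.087,0.049,-0.022,0.01,-0.0,-0.0,-5.2],[0.087,0.051,-0.018,0.01,-0.0,-0.0,-5.2],[0.087,0.052,-0.013,0.01,-0.0,-0.0,-5.2],[0.087,0.053,-0.008,0.01,-0.0,-0.0,-5.2],[0.087,0.053,-0.003,0.01,-0.0,-0.0,-5.2],[0.087,0.054,0.001,0.01,-0.0,-0.0,-5.2],[0.087,0.053,0.006,0.01,-0.0,-0.0,-5.2]]
2 rows, dist [ 0.     0.    -0.112] turn [0. 0. 0.]
[[0.087,-0.0,-0.0,0.056,0.0,0.0,0.0],[0.087,-0.0,-0.0,0.056,0.0,0.0,0.0]]
```

```bash
python3 -m handwheel '[[0.087,0.044,-0.03,0.01,0,0,-5.2],[0.087,0.047,-0.026,0.01,0,0,-5.2],[0.087,0.049,-0.022,0.01,0,0,-5.2],[0.087,0.051,-0.018,0.01,0,0,-5.2],[0.087,0.052,-0.013,0.01,0,0,-5.2],[0.087,0.053,-0.008,0.01,0,0,-5.2],[0.087,0.053,-0.003,0.01,0,0,-5.2],[0.087,0.054,0.001,0.01,0,0,-5.2],[0.087,0.053,0.006,0.01,0,0,-5.2],[0.087,0,0,0,0,0,0]]' 15; python3 -c "
from h import *
plan([.491,-.239,.018],down(64),.087)
from bench import ctrl
p,d=ctrl.get_image('wrist');cv2.imwrite('pics/w1.png',p)"
```

```text
time: 1.35
position: [0.4929, -0.2333, 0.1316]
tool_rot: [-2.65, -1.682, -0.002]
ft_force: [-0.5, -0.5, 0.2]
grip_width: 0.998
grip_force: 0.0
2 rows, dist [-0.0019 -0.0057 -0.1136] turn [-0.1 -0.2  0.8]
[[0.087,-0.003,0.0,0.057,-0.0,-0.1,0.4],[0.087,-0.003,0.0,0.057,-0.0,-0.1,0.4]]
```

View pics/w1.png

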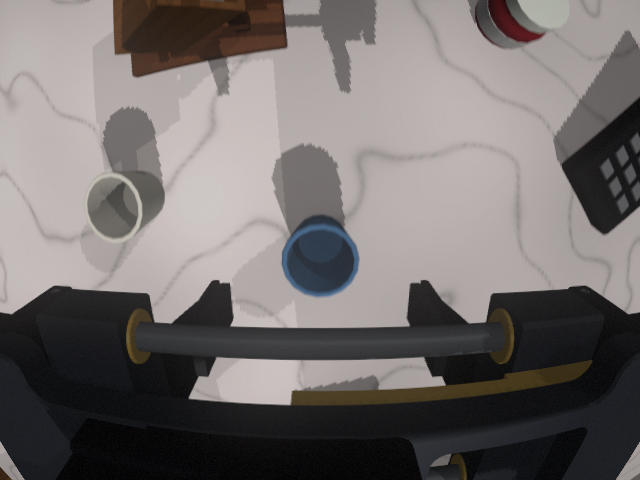

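The wrist view shows the blue cup at (320,258), midway between the fingertips at (232,300) and (408,300). I'll descend and grip.

```bash
python3 -m handwheel '[[0.087,-0.003,0,0.03,0,0,0.4],[0.087,-0.003,0,0.03,0,0,0.4],[0.087,0,0,0.027,0,0,0],[0.087,0,0,0.026,0,0,0],[0.087,0,0,0,0,0,0],[0.045,0,0,0,0,0,0],[0.035,0,0,0,0,0,0],[0.03,0,0,0,0,0,0],[0.03,0,0,0,0,0,0],[0.03,0,0,0,0,0,0]]' 15
```

```text
time: 2.65
position: [0.4882, -0.2444, 0.0199]
tool_rot: [2.672, 1.652, -0.0]
ft_force: [-2.0, 0.9, 2.9]
grip_width: 0.587
grip_force: 14.8
```

```bash
python3 -m handwheel '[[0.07,0,0,0,0,0,0],[0.07,0,0,0,0,0,0],[0.07,0.006,0,0,0,0,0],[0.07,0,0,0,0,0,0],[0.04,0,0,0,0,0,0],[0.03,0,0,0,0,0,0],[0.03,0,0,0,0,0,0],[0.03,0,0,0,0,0,0],[0.03,0,0,-0.03,0,0,0],[0.03,0,0,-0.05,0,0,0]]' 15
python3 - <<'E'
from h import *
from bench import ctrl
for n in("top","side"):
    p,d=ctrl.get_image(n); z=dict(p=p,d=d,**ctrl.camera_info(n)); C=cloud(z);H=hsv(z); m=(H[...,0]>95)&(H[...,0]<125)&(H[...,1]>90)
    P=C[m]; P=P[(abs(P[:,0]-.49)<.06)&(abs(P[:,1]+.24)<.06)]; print(n,len(P),P.min(0).round(3),P.max(0).round(3),P.mean(0).round(3))
p,R=rp(); print(p)
plan([.491,-.239,.275],down(64),.03)
plan([.52,.2413,.275],down(115),.03,[.491,-.239,.275],down(64))
E
```

```text
time: 3.9
position: [0.4892, -0.2384, 0.0985]
tool_rot: [-2.668, -1.65, 0.003]
ft_force: [1.4, -1.1, -1.6]
grip_width: 0.596
grip_force: 14.8
top 149 [ 0.432 -0.254  0.09 ] [ 0.55  -0.183  0.497] [ 0.487 -0.208  0.272]
side 224 [ 0.439 -0.267  0.09 ] [ 0.513 -0.217  0.276] [ 0.497 -0.249  0.119]
[ 0.49466587 -0.24057465  0.10499126]
3 rows, dist [-0.0037  0.0016  0.17  ] turn [ 0.6  0.  -0.5]
[[0.03,-0.0,-0.001,-0.057,0.2,0.0,-0.2],[0.03,-0.0,-0.001,-0.057,0.2,0.0,-0.2],[0.03,-0.0,-0.001,-0.057,0.2,0.0,-0.2]]
9 rows, dist [0.029  0.4803 0.    ] turn [  0.   0. -51.]
[[0.03,0.049,-0.02,-0.0,0.0,0.0,-5.7],[0.03,0.051,-0.016,-0.0,0.0,0.0,-5.7],[0.03,0.052,-0.01,-0.0,0.0,0.0,-5.7],[0.03,0.053,-0.005,-0.0,0.0,0.0,-5.7],[0.03,0.053,0.0,0.0,0.0,0.0,-5.7],[0.03,0.053,0.005,0.0,0.0,0.0,-5.7],[0.03,0.052,0.011,0.0,0.0,0.0,-5.7],[0.03,0.051,0.016,0.0,0.0,0.0,-5.7],[0.03,0.049,0.021,0.0,0.0,0.0,-5.7]]
```

```bash
python3 -m handwheel '[[0.03,0,-0.001,-0.057,0,0,0],[0.03,0,-0.001,-0.057,0,0,0],[0.03,0,0,-0.056,0,0,0],[0.03,0,0,0,0,0,0]]' && python3 -m handwheel '[[0.03,0.049,-0.02,0,0,0,-5.7],[0.03,0.051,-0.016,0,0,0,-5.7],[0.03,0.052,-0.01,0,0,0,-5.7],[0.03,0.053,-0.005,0,0,0,-5.7],[0.03,0.053,0,0,0,0,-5.7],[0.03,0.053,0.005,0,0,0,-5.7],[0.03,0.052,0.011,0,0,0,-5.7],[0.03,0.051,0.016,0,0,0,-5.7],[0.03,0.049,0.021,0,0,0,-5.7],[0.03,0,0,0,0,0,0],[0.03,0,0,0,0,0,0]]'
python3 -c "
from h import *
plan([.52,.2413,.13],down(115),.03)"
```

```text
time: 4.5
position: [0.4915, -0.239, 0.2742]
tool_rot: [2.665, 1.648, 0.006]
ft_force: [-0.5, 0.5, -1.6]
grip_width: 0.594
grip_force: 14.8
time: 5.88
position: [0.5218, 0.2387, 0.2678]
tool_rot: [-1.693, -2.645, 0.004]
ft_force: [0.4, -0.8, -0.9]
grip_width: 0.594
grip_force: 14.8
3 rows, dist [-0.0018  0.0026 -0.1378] turn [-0.2  0.  -0.2]
[[0.03,0.001,-0.0,0.046,-0.1,0.0,-0.1],[0.03,0.001,-0.0,0.046,-0.1,0.0,-0.1],[0.03,0.001,-0.0,0.046,-0.1,0.0,-0.1]]
```

```bash
python3 -m handwheel '[[0.03,0.001,0,0.046,0,0,0],[0.03,0.001,0,0.046,0,0,0],[0.03,0.001,0,0.046,0,0,0],[0.03,0,0,0,0,0,0],[0.03,0,0,0,0,0,0]]'
python3 - <<'E'
from h import *
from bench import ctrl
for n in("top","side"):
    p,d=ctrl.get_image(n); z=dict(p=p,d=d,**ctrl.camera_info(n)); C=cloud(z);H=hsv(z); 
    m=(H[...,0]>95)&(H[...,0]<125)&(H[...,1]>90)
    P=C[m]; P=P[(abs(P[:,0]-.52)<.06)&(abs(P[:,1]-.24)<.06)&(P[:,2]<.2)]; print(n,len(P),P.min(0).round(3),P.max(0).round(3),P.mean(0).round(3))
    cv2.imwrite(f'pics/{n}2.png',p)
a=cv2.imread('pics/side2.png')[130:260,230:400];cv2.imwrite('pics/side2c.png',cv2.resize(a,None,fx=4,fy=4,interpolation=2))
plan([.52,.2413,.102],down(115),.03)
E
```

```text
time: 6.5
position: [0.5221, 0.2415, 0.133]
tool_rot: [1.695, 2.643, 0.002]
ft_force: [-0.2, 0.3, -0.7]
grip_width: 0.592
grip_force: 14.8
top 4 [0.526 0.233 0.114] [0.534 0.236 0.12 ] [0.53  0.234 0.117]
side 311 [0.492 0.213 0.115] [0.551 0.268 0.185] [0.525 0.233 0.15 ]
1 rows, dist [-0.0026 -0.001  -0.0319] turn [ 0.2  0.  -0.3]
[[0.03,0.0,-0.003,0.032,0.2,0.0,-0.3]]
```

View pics/side2c.png

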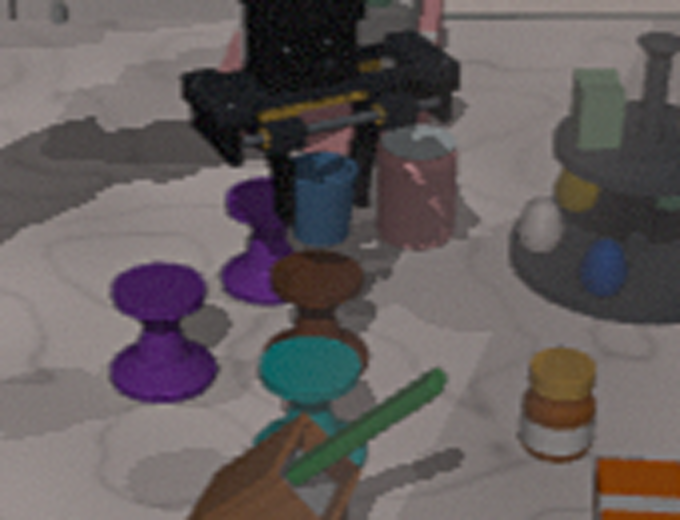

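The cup at (322,200) hangs upright over the brown pedestal (317,275). I'll lower it gently.

```bash
python3 -m handwheel '[[0.03,0,-0.002,0.015,0,0,0],[0.03,0,0,0.008,0,0,0],[0.03,0,0,0.004,0,0,0],[0.03,0,0,0.002,0,0,0],[0.03,0,0,0.001,0,0,0],[0.03,0,0,0,0,0,0],[0.03,0,0,0,0,0,0]]'
```

```text
time: 7.48
position: [0.5193, 0.2414, 0.1017]
tool_rot: [1.693, 2.646, 0.0]
ft_force: [0.4, 0.4, -0.6]
grip_width: 0.592
grip_force: 14.8
```

```bash
python3 -m handwheel '[[0.03,0,0,0.001,0,0,0],[0.03,0,0,0.001,0,0,0],[0.03,0,0,0,0,0,0]]'; python3 -m handwheel '[[0.03,0,0,0.001,0,0,0],[0.03,0,0,0,0,0,0]]'
```

```text
time: 7.85
position: [0.5191, 0.2415, 0.0996]
tool_rot: [-1.693, -2.646, -0.0]
ft_force: [0.5, 0.8, 0.5]
grip_width: 0.587
grip_force: 14.9
time: 8.1
position: [0.5189, 0.2419, 0.0994]
tool_rot: [-1.693, -2.647, -0.0]
ft_force: [-3.0, -0.3, 5.9]
grip_width: 0.596
grip_force: 15.2
```

Contact: 5.9 N upwards. I'll release, rise and plan the scoop approach.

```bash
python3 -m handwheel '[[0.06,0,0,0,0,0,0],[0.075,0,0,0,0,0,0],[0.08,0,0,0,0,0,0],[0.08,0,0,0,0,0,0],[0.08,0,0,-0.03,0,0,0],[0.08,0,0,-0.05,0,0,0],[0.08,0,0,-0.06,0,0,0],[0.08,0,0,-0.06,0,0,0],[0.08,0,0,0,0,0,0]]'
python3 - <<'E'
from h import *
from bench import ctrl
for n in("top","side"):
    p,d=ctrl.get_image(n); z=dict(p=p,d=d,**ctrl.camera_info(n)); C=cloud(z);H=hsv(z); 
    m=(H[...,0]>95)&(H[...,0]<125)&(H[...,1]>90)
    P=C[m]; P=P[(abs(P[:,0]-.52)<.06)&(abs(P[:,1]-.24)<.06)&(P[:,2]<.2)]; print(n,len(P),P.min(0).round(3),P.max(0).round(3),P.mean(0).round(3))
    cv2.imwrite(f'pics/{n}3.png',p)
yaw=-19.3; S=np.array([.545,-.0437,.1355]); Sx=Ro.from_euler('ZY',[yaw,-45],degrees=True).as_matrix()
g=S-.015*Sx[:,0]; zt=-Sx[:,2]; tcp=g+.019*zt; pre=tcp-.10*zt; print('g',g,'tcp',tcp,'pre',pre)
R1=slant(yaw,45); print(R1.as_matrix().round(3))
plan(pre,R1,.08)
E
```

```text
time: 9.22
position: [0.5211, 0.2431, 0.3038]
tool_rot: [1.69, 2.641, 0.012]
ft_force: [-0.1, 1.7, -0.6]
grip_width: 0.918
grip_force: 0.0
top 277 [0.496 0.215 0.078] [0.545 0.267 0.139] [0.524 0.242 0.103]
side 314 [0.495 0.211 0.082] [0.543 0.272 0.138] [0.519 0.234 0.116]
g [ 0.53498948 -0.04019437  0.1248934 ] tcp [ 0.54766947 -0.04463484  0.11145837] pre [ 0.48093267 -0.02126394  0.18216905]
[[-0.667  0.331  0.667]
 [ 0.234  0.944 -0.234]
 [-0.707 -0.    -0.707]]
5 rows, dist [-0.0384 -0.2626 -0.1165] turn [-18.  -42.5 -43.5]
[[0.08,-0.044,-0.029,0.023,-3.6,-8.5,-8.7],[0.08,-0.036,-0.037,0.027,-3.6,-8.5,-8.7],[0.08,-0.025,-0.043,0.029,-3.6,-8.5,-8.7],[0.08,-0.014,-0.048,0.029,-3.6,-8.5,-8.7],[0.08,-0.002,-0.051,0.027,-3.6,-8.5,-8.7]]
```

```bash
python3 -m handwheel '[[0.08,-0.044,-0.029,0.018,-3.6,-8.5,-8.7],[0.08,-0.036,-0.037,0.02,-3.6,-8.5,-8.7],[0.08,-0.025,-0.043,0.02,-3.6,-8.5,-8.7],[0.08,-0.014,-0.048,0.02,-3.6,-8.5,-8.7],[0.08,-0.002,-0.051,0.015,-3.6,-8.5,-8.7],[0.08,0,0,0,0,0,0],[0.08,0,0,0,0,0,0]]'
python3 - <<'E'
from h import *
from bench import ctrl
print(ctrl.get_state()['joint_positions'].round(2) if hasattr(ctrl.get_state()['joint_positions'],'round') else ctrl.get_state()['joint_positions'])
plan([ 0.481,-.0213,.182],slant(-19.3,45),.08)
p,d=ctrl.get_image('wrist');cv2.imwrite('pics/w3.png',p)
E
```

```text
time: 10.2
position: [0.481, 0.0586, 0.2433]
tool_rot: [0.91, 2.507, -0.133]
ft_force: [-0.6, 0.5, 0.3]
grip_width: 0.919
grip_force: 0.0
[ 0.05 -0.29 -0.44  2.09  0.3   1.04  0.36]
2 rows, dist [-0.     -0.0799 -0.0613] turn [ -8.6 -16.8 -18.2]
[[0.08,-0.009,-0.033,0.037,-4.3,-8.4,-9.1],[0.08,0.002,-0.036,0.035,-4.3,-8.4,-9.1]]
```

View pics/w3.png

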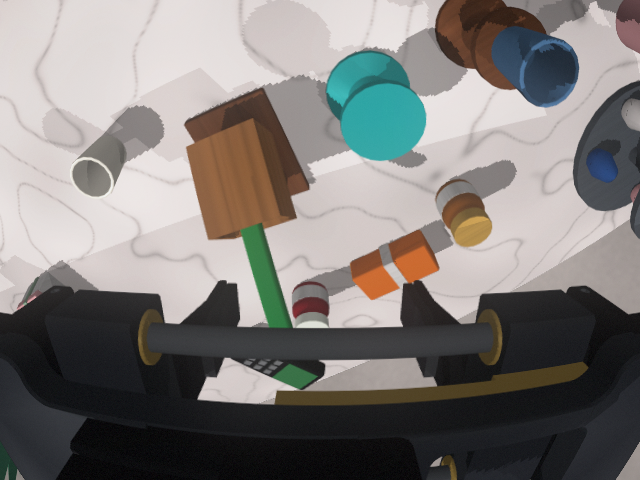

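The wrist view shows the cup standing on the pedestal at (540,75) and the handle running from (250,225) to (285,330). Joint 2 sits at its limit, so I'll use a smaller tool tilt (30°) and come in from above.

```bash
python3 - <<'E'
from h import *
yaw=-19.3; S=np.array([.545,-.0437,.1355]); Sx=Ro.from_euler('ZY',[yaw,-45],degrees=True).as_matrix()
g=S-.015*Sx[:,0]; R1=slant(yaw,30); tcp=g+.019*R1.as_matrix()[:,2]; print(tcp)
plan(tcp+[0,0,.11],R1,.08)
E
```

```text
[ 0.54395559 -0.04333425  0.10843892]
3 rows, dist [ 0.0626 -0.1013 -0.0252] turn [ -6.1  -1.9 -19.1]
[[0.08,-0.03,-0.014,0.024,-2.0,-0.6,-6.4],[0.08,-0.028,-0.018,0.024,-2.0,-0.6,-6.4],[0.08,-0.025,-0.021,0.023,-2.0,-0.6,-6.4]]
```

```bash
python3 -m handwheel '[[0.08,-0.03,-0.014,0.02,-2,-0.6,-6.4],[0.08,-0.028,-0.018,0.024,-2,-0.6,-6.4],[0.08,-0.025,-0.021,0.023,-2,-0.6,-6.4],[0.08,0,0,0,0,0,0],[0.08,0,0,0,0,0,0]]'
python3 - <<'E'
from h import *
from bench import ctrl
print(np.round(ctrl.get_state()['joint_positions'],2))
yaw=-19.3;tcp=np.array([ 0.544,-0.0433,0.1084]);R=slant(yaw,30)
plan(tcp+[0,0,.11],R,.08)
plan(tcp,R,.08)
p,d=ctrl.get_image('wrist');cv2.imwrite('pics/w4.png',p)
E
```

```text
time: 10.88
position: [0.5422, -0.0436, 0.2224]
tool_rot: [0.443, 2.587, -0.121]
ft_force: [-0.1, -0.4, 0.1]
grip_width: 0.921
grip_force: 0.0
[ 0.   -0.25 -0.11  2.14  0.27  0.79  0.98]
1 rows, dist [ 0.0018  0.0003 -0.004 ] turn [-0.2 -0.1 -0.1]
[[0.08,0.001,0.001,0.004,-0.2,-0.1,-0.1]]
2 rows, dist [ 0.0018  0.0003 -0.114 ] turn [-0.2 -0.1 -0.1]
[[0.08,0.028,0.001,0.05,-0.1,-0.1,-0.0],[0.08,0.028,0.0,0.05,-0.1,-0.1,-0.0]]
```

View pics/w4.png

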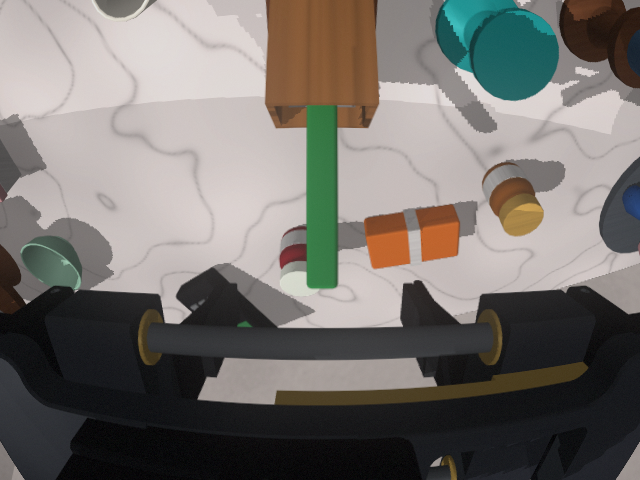

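The handle lies vertically in the wrist image at column 322, midway between the fingers, so it is well aligned. I'll descend.

```bash
python3 -m handwheel '[[0.08,0.014,0,0.025,0,0,0],[0.08,0.014,0,0.025,0,0,0],[0.08,0.014,0,0.025,0,0,0],[0.08,0.012,0,0.021,0,0,0],[0.08,0,0,0,0,0,0],[0.08,0,0,0,0,0,0]]'
python3 - <<'E'
from h import *
from bench import ctrl
print(np.round(ctrl.get_state()['joint_positions'],2))
plan([.544,-.0433,.1084],slant(-19.3,30),.08)
E
```

```text
time: 11.68
position: [0.5439, -0.0429, 0.1134]
tool_rot: [0.439, 2.586, -0.119]
ft_force: [0.2, 0.2, 0.8]
grip_width: 0.921
grip_force: 0.0
[ 0.03 -0.12 -0.14  2.27  0.4   0.55  0.82]
1 rows, dist [ 0.0001 -0.0004 -0.005 ] turn [-0.1 -0.   0.1]
[[0.08,0.002,-0.0,0.004,-0.1,-0.0,0.1]]
```

```bash
python3 -m handwheel '[[0.08,0.002,0,0.004,0,0,0],[0.03,0,0,0,0,0,0],[0.01,0,0,0,0,0,0],[0.01,0,0,0,0,0,0],[0.01,0,0,0,0,0,0],[0.01,0,0,0,0,0,0],[0.01,0,0,0,0,0,0],[0.01,0,0,0,0,0,0]]' 45 && python3 -m handwheel '[[0.01,-0.005,0,-0.003,0,0,0],[0.01,-0.010,0,-0.003,0,0,0],[0.01,-0.010,0,-0.003,0,0,0],[0.01,0,0,0,0,0,0]]'
```

```text
time: 12.68
position: [0.5431, -0.0436, 0.1075]
tool_rot: [0.44, 2.588, -0.12]
ft_force: [-0.2, 0.2, 0.3]
grip_width: 0.223
grip_force: 45.0
time: 13.18
position: [0.5607, -0.0495, 0.1291]
tool_rot: [0.44, 2.586, -0.12]
ft_force: [-1.0, -0.2, -0.7]
grip_width: 0.223
grip_force: 45.0
```

Gripped (19.4 mm) and sliding freely with little force, so I'll keep drawing it out.

```bash
python3 -m handwheel '[[0.01,-0.015,0,-0.004,0,0,0],[0.01,-0.019,0,-0.005,0,0,0],[0.01,-0.019,0,-0.005,0,0,0],[0.01,-0.019,0,-0.005,0,0,0],[0.01,-0.019,0,-0.005,0,0,0],[0.01,-0.010,0,-0.004,0,0,0],[0.01,0,0,0,0,0,0],[0.01,0,0,0,0,0,0]]'
python3 - <<'E'
from h import *
from bench import ctrl
print(np.round(ctrl.get_state()['joint_positions'],2))
p,d=ctrl.get_image('side');a=p[120:320,200:400];cv2.imwrite('pics/side5.png',cv2.resize(a,None,fx=3,fy=3,interpolation=2))
E
```

```text
time: 14.18
position: [0.6281, -0.0733, 0.2014]
tool_rot: [0.44, 2.59, -0.121]
ft_force: [-0.8, 0.5, -2.4]
grip_width: 0.225
grip_force: 45.0
[ 0.04 -0.04 -0.07  2.    0.28  0.71  1.04]
```

View pics/side5.png

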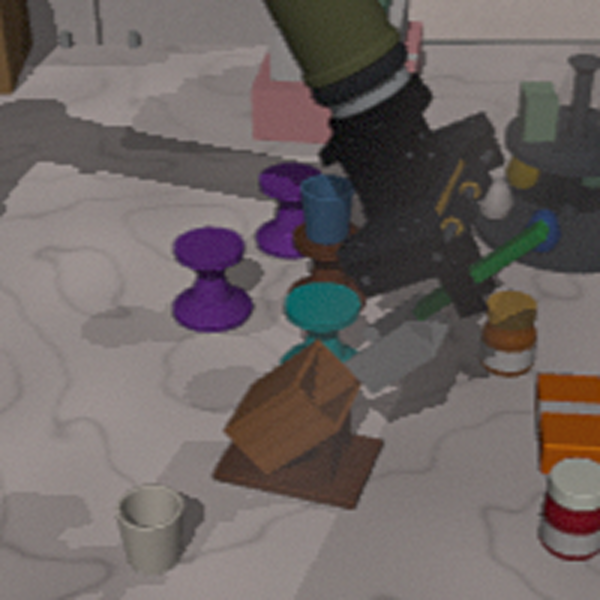

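The side view shows the scoop's bowl (400,350) clear of the mouth, still gripped on its slope, with the cup standing on the pedestal (328,210). Next I raise and level it.

```bash
python3 - <<'E'
from h import *
p,R=rp(); g=p-.019*R.as_matrix()[:,2]; R1=slant(-19.3,-15); z=.019*R1.as_matrix()[:,2]
a=g+[-.02,.03,.06]+z; f=np.array([.6,.213,.255])+z
print(g,a,f); plan(a,R1,.01); plan(f,R1,.01,a,R1)
E
```

```text
[ 0.61914339 -0.07012925  0.2178484 ] [ 0.59450219 -0.03850392  0.25949581] [0.5953588  0.21462532 0.23664741]
5 rows, dist [-0.0335  0.0348  0.0581] turn [-0.2 44.8  0. ]
[[0.01,0.002,0.004,-0.014,-0.0,9.0,0.0],[0.01,0.004,0.004,-0.014,-0.0,9.0,0.0],[0.01,0.006,0.004,-0.013,-0.0,9.0,0.0],[0.01,0.008,0.004,-0.012,-0.0,9.0,0.0],[0.01,0.01,0.004,-0.011,-0.0,9.0,0.0]]
5 rows, dist [ 0.0009  0.2531 -0.0228] turn [0. 0. 0.]
[[0.01,0.015,0.048,0.009,0.0,0.0,0.0],[0.01,0.015,0.048,0.009,0.0,0.0,0.0],[0.01,0.015,0.048,0.009,0.0,0.0,0.0],[0.01,0.015,0.048,0.009,0.0,0.0,0.0],[0.01,0.015,0.048,0.009,0.0,0.0,0.0]]
```

```bash
python3 -m handwheel '[[0.01,0.001,0.004,-0.01,0,0,0],[0.01,0.001,0.004,-0.01,0,4.5,0],[0.01,0.002,0.002,-0.007,0,4.5,0],[0.01,0.002,0.002,-0.007,0,4.5,0],[0.01,0.003,0.002,-0.007,0,4.5,0],[0.01,0.003,0.002,-0.006,0,4.5,0],[0.01,0.004,0.002,-0.006,0,4.5,0],[0.01,0.004,0.002,-0.006,0,4.5,0],[0.01,0.005,0,-0.006,0,4.5,0],[0.01,0.005,0,0,0,4.5,0],[0.01,0,0,0,0,4.5,0],[0.01,0,0,0,0,0,0]]'
python3 - <<'E'
from h import *
from bench import ctrl
print(np.round(ctrl.get_state()['joint_positions'],2))
R1=slant(-19.3,-15); plan([.5954,.2146,.2366],R1,.01)
for n in("top","side"):
    p,d=ctrl.get_image(n); z=dict(p=p,d=d,**ctrl.camera_info(n)); C=cloud(z);H=hsv(z)
    m=(H[...,0]>50)&(H[...,0]<85)&(H[...,1]>90); P=C[m]; P=P[(abs(P[:,0]-.62)<.1)&(abs(P[:,1]+.05)<.09)&(P[:,2]<.33)&(P[:,2]>.15)]
    c=np.median(P,0); P=P[np.linalg.norm(P-c,axis=1)<.09];c=P.mean(0);V=np.linalg.svd(P-c)[2]; q=(P-c)@V[0]
    print(n,len(P),c.round(3),V[0].round(3),(c+V[0]*q.min()).round(3),(c+V[0]*q.max()).round(3))
E
```

```text
time: 15.72
position: [0.5902, -0.0386, 0.2579]
tool_rot: [-0.484, -2.839, -0.06]
ft_force: [-0.6, -0.2, -1.5]
grip_width: 0.225
grip_force: 45.0
[ 0.08  0.39 -0.03  1.32 -0.06  1.69  1.29]
5 rows, dist [ 0.0052  0.2532 -0.0213] turn [-0.1 -0.1 -0.1]
[[0.01,0.014,0.048,0.008,-0.0,-0.0,-0.0],[0.01,0.014,0.048,0.008,-0.0,-0.0,-0.0],[0.01,0.014,0.048,0.008,-0.0,-0.0,-0.0],[0.01,0.014,0.048,0.008,-0.0,-0.0,-0.0],[0.01,0.014,0.048,0.008,-0.0,-0.0,-0.0]]
top 53 [ 0.562 -0.023  0.282] [-0.98   0.147  0.133] [ 0.591 -0.027  0.278] [ 0.548 -0.021  0.284]
side 130 [ 0.631 -0.059  0.283] [ 0.95  -0.312  0.004] [ 0.558 -0.035  0.283] [ 0.668 -0.071  0.283]
```

The handle measures level to within about 1°. Now I move over the cup.

```bash
python3 -m handwheel '[[0.01,0,0.02,0,0,0,0],[0.01,0,0.035,0,0,0,0],[0.01,0,0.04,0,0,0,0],[0.01,0,0.04,0,0,0,0],[0.01,0,0.04,0,0,0,0],[0.01,0.018,0.035,0.008,0,0,0],[0.01,0.018,0.02,0.008,0,0,0],[0.01,0.018,0.01,0.008,0,0,0],[0.01,0.016,0,0.006,0,0,0],[0.01,0,0,0,0,0,0],[0.01,0,0,0,0,0,0]]'
python3 - <<'E'
from h import *
from bench import ctrl
R1=slant(-19.3,-15); plan([.5954,.2146,.2366],R1,.01)
for n in("top","side"):
    p,d=ctrl.get_image(n); z=dict(p=p,d=d,**ctrl.camera_info(n)); C=cloud(z);H=hsv(z)
    m=(H[...,0]>50)&(H[...,0]<85)&(H[...,1]>90); P=C[m]; P=P[(abs(P[:,0]-.62)<.1)&(abs(P[:,1]-.2)<.09)&(P[:,2]<.33)&(P[:,2]>.15)]
    c=np.median(P,0); P=P[np.linalg.norm(P-c,axis=1)<.09];c=P.mean(0);V=np.linalg.svd(P-c)[2]; q=(P-c)@V[0]
    print(n,len(P),c.round(3),V[0].round(3),(c+V[0]*q.min()).round(3),(c+V[0]*q.max()).round(3))
    m=(H[...,1]<60); P=C[m]; P=P[(abs(P[:,0]-.52)<.05)&(abs(P[:,1]-.24)<.05)&(P[:,2]<.3)&(P[:,2]>.15)]
    if len(P)>20: print(' bowl',len(P),np.percentile(P,[2,98],axis=0).round(3).tolist())
    u=(slice(120,280),slice(210,400)) if n=='side' else (slice(180,340),slice(130,320))
    cv2.imwrite(f'pics/{n}6.png',p[u])
a=np.hstack([cv2.imread('pics/top6.png'),cv2.imread('pics/side6.png')]); cv2.imwrite('pics/both6.png',cv2.resize(a,None,fx=2.1,fy=2.1,interpolation=2))
E
```

```text
time: 17.2
position: [0.5981, 0.2134, 0.2483]
tool_rot: [-0.484, -2.841, -0.061]
ft_force: [0.4, -0.6, -1.6]
grip_width: 0.225
grip_force: 45.0
1 rows, dist [-0.0027  0.0012 -0.0117] turn [-0.1 -0.  -0. ]
[[0.01,-0.0,0.0,0.012,-0.1,-0.0,-0.0]]
  return _methods._mean(a, axis=axis, dtype=dtype,
  ret = um.true_divide(
<stdin>:7: RuntimeWarning: Mean of empty slice.
Traceback (most recent call last):
ValueError: zero-size array to reduction operation minimum which has no identity
```

```bash
python3 -m handwheel '[[0.01,-0.002,0,0.012,0,0,0],[0.01,-0.003,0,0.012,0,0,0],[0.01,-0.003,0,0.010,0,0,0],[0.01,0,0,0,0,0,0],[0.01,0,0,0,0,0,0]]'
python3 - <<'E'
from h import *
from bench import ctrl
for n in("top","side"):
    p,d=ctrl.get_image(n); z=dict(p=p,d=d,**ctrl.camera_info(n)); C=cloud(z);H=hsv(z); inb=lambda P,lo,hi:P[((P>lo)&(P<hi)).all(1)]
    m=(H[...,0]>50)&(H[...,0]<85)&(H[...,1]>90); P=inb(C[m],[.5,.1,.17],[.75,.3,.3])
    if len(P)>20:
        c=np.median(P,0); V=np.linalg.svd(P-c)[2]; q=(P-c)@V[0]; print(n,'handle',len(P),c.round(3),V[0].round(3),(c+V[0]*q.min()).round(3),(c+V[0]*q.max()).round(3))
    m=H[...,1]<70; P=inb(C[m],[.46,.19,.16],[.57,.29,.25])
    if len(P)>20: print(n,' grey',len(P),np.percentile(P,[2,98],axis=0).round(3).tolist())
    m=(H[...,0]>95)&(H[...,0]<125)&(H[...,1]>90); P=inb(C[m],[.46,.18,.07],[.58,.3,.15]); print(n,'cup',len(P),P.min(0).round(3) if len(P) else '',P.max(0).round(3) if len(P) else '')
    cv2.imwrite(f'pics/{n}6.png',p[(slice(120,280),slice(210,400)) if n=='side' else (slice(180,340),slice(130,320))])
a=np.hstack([cv2.imread('pics/top6.png'),cv2.imread('pics/side6.png')]); cv2.imwrite('pics/both6.png',cv2.resize(a,None,fx=2.1,fy=2.1,interpolation=2))
E
```

```text
time: 17.88
position: [0.5968, 0.2134, 0.2129]
tool_rot: [-0.484, -2.84, -0.061]
ft_force: [0.7, -0.2, -1.2]
grip_width: 0.222
grip_force: 45.0
top  grey 265 [[0.488, 0.244, 0.201], [0.544, 0.272, 0.24]]
top cup 0  
side handle 135 [0.586 0.208 0.239] [ 0.948 -0.318  0.003] [0.551 0.22  0.238] [0.674 0.179 0.239]
side  grey 479 [[0.482, 0.205, 0.205], [0.557, 0.273, 0.241]]
side cup 315 [0.495 0.213 0.082] [0.542 0.271 0.138]
```

View pics/both6.png

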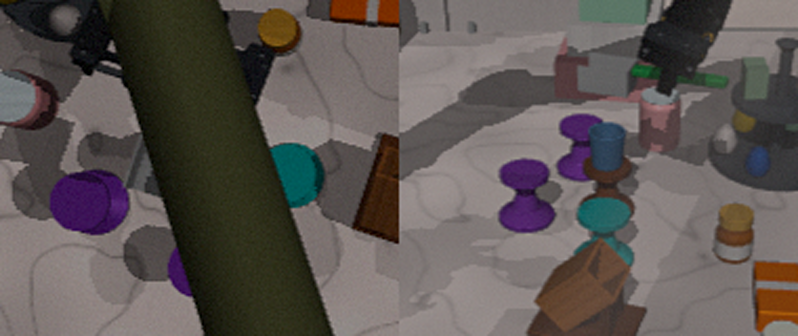

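The side view shows the level scoop above the blue cup (606,145). The grey bowl is centred at about (0.520, 0.239) and the cup at (0.520, 0.242), with about 68 mm of clearance. I'll come down a little, settle and hand in.

```bash
python3 -m handwheel '[[0.01,-0.002,0.001,0.008,0,0,0],[0.01,-0.002,0.001,0.008,0,0,0],[0.01,-0.001,0,0.004,0,0,0],[0.01,0,0,0,0,0,0],[0.01,0,0,0,0,0,0],[0.01,0,0,0,0,0,0],[0.01,0,0,0,0,0,0],[0.01,0,0,0,0,0,0]]'
python3 -c "
from bench import ctrl
import numpy as np
print(np.abs(ctrl.get_state()['qd']).max()); print(ctrl.close_job())"
```

```text
time: 18.98
position: [0.597, 0.2153, 0.1923]
tool_rot: [-0.484, -2.84, -0.061]
ft_force: [-0.1, -0.2, -2.1]
grip_width: 0.222
grip_force: 45.0
0.0017718560681467851
the job is handed in; nothing more can be done
None
```

The job is handed in after about 19 s, with no verdict returned: at my last look the blue cup stood upright and free in the middle of the wooden pedestal, and the gripper was holding the scoop level, open side up, with its bowl about 5 cm above the cup.

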